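Clamp a bevelled block and hold a centre punch square on its mark

TASK

Turn the crank of the screw clamp clockwise until its foot presses firmly on the aluminium block and leave it tight; then take the spring-loaded centre punch out of its wooden stand and set its point inside the scribed ring on the block's sloping face, with the punch square to that face. Press lightly, so that the spring point is pushed part of the way in but never to its end (that would fire the punch), and finish while still holding the punch there like that. Leave the other things on the table alone.

Things in the scene. Friction and masses are not known exactly. Their poses are not given: they have to be found in the camera images.
- clamp: Grey screw clamp bolted down (fixed; place and yaw vary). Origin on the table under the screw axis; z up. Steel base plate 96 (x) x 255 (y) x 12 mm thick, from y = -90 to +165 mm; column at y = -55 to -87 mm, 44 mm wide; arm from the column to the screw axis, its top 109 mm above the table. The crank on top is the highest part.
- crank (a joint): Angle of the crank (rad), 0 to 7.6, growing clockwise seen from above; it stays where left (friction 0.12 N m). 2 pi lowers the foot by 16 mm. It starts at 0.3 to 2.5; the foot meets the block at 6.28, and some 0.3 rad more makes it tight. At value q the knob lies in the direction (cos q, -sin q) in the clamp's x, y.
- crank_axis (a point): Point on the vertical crank axis, 147 mm above the table, level with crank_knob. Take care with the upper arm: a pole and a turnbuckle hook hang over the far middle of the table (x 0.6 to 0.68, y -0.26 to -0.04 m), from 0.5 m above the table upwards.
- crank_knob (a point): Middle of the black upright crank knob, 45 mm from the crank axis, 147 mm above the table. The knob is 16 mm in diameter and 36 mm tall (127 to 163 mm above the table), stands on the 8 mm thick crank bar and spins freely on its pin, so a gripper can lead it round without turning.
- block: Loose aluminium block, 45 (x) x 175 (y) x 30 mm (z), 0.5 kg, lying on the clamp's base plate (12 mm above the table). Origin at the underside, near the screw axis; it reaches from y = -30 to +145 mm. The flat top is 30 mm above the origin from y = -30 to +85 mm; from there to y = +145 mm the top slopes down at 20 degrees.
- mark (a point): The scribed cross in a ring of 12 mm diameter in the middle of the block's sloping face (block frame: y = +115 mm, z = 19.1 mm). This point lies on the surface; its z axis is the outward normal of the slope: 20 degrees from vertical, leaning to the block's +y.
- stand: Wooden block 70 x 70 x 50 mm on the table, fixed during the job; its place varies. Origin at the centre of the underside. A hole 18 mm in diameter and 46 mm deep in the middle of the top holds the punch upright.
- punch: Steel automatic centre punch, 133 mm long, 0.15 kg, standing in the stand, point down. Origin at the point (spring point out), 10 mm above the table in the stand; z towards its cap. From the point: spring point 7 mm thick to 16 mm, nose 14 mm thick to 40, collar 26 mm thick from 40 to 46 (rests on the stand), ribbed round barrel 16 mm thick from 47 to 118 (grip here), cap 19 mm thick to 133.
- punch_tip (a point): The point itself, at the end of the spring point; it moves along the punch with the spring.
- plunger (a joint): How far the spring point is pushed into the punch (m): 0 out, 0.012 at its end where the punch would fire. The spring gives 2.1 N at the start and rises 0.35 N a mm, to 6.3 N at the end.
- tape_measure: Bystander: yellow and black tape measure, 38 x 75 x 62 mm.
- pliers: Bystander: pliers with red handles, 47 x 148 x 12 mm.
- tape_roll: Bystander: roll of dark tape, 55 mm in diameter, 19 mm high.
- hex_bolt: Bystander: grey hexagon bolt, 66 mm long.
- jaw: The clamp's round steel foot (28 mm in diameter) with its spindle, which moves straight down on the screw axis. Origin at the centre of the foot's underside: 58 mm above the table at crank 0, 42 mm when it touches the block.
Mind the look-alikes: they are no part of the job. Several things have the shape of the stand; the one meant has the colours described above.

How it is judged:
On the way, in this order (a step that is already met when the one before it is completed fails the run):
1. the clamp foot presses on the block (contact force between jaw and block above 5 N), for 0.2 s.
2. the punch is lifted out of the stand (height (world z) of punch_tip above 0.03 m and contact force between punch and the fingers above 1 N and contact force between punch and stand below 0.1 N), for 0.1 s.
At the end, for the whole second after the job is handed in: The clamp foot still presses on the block (over 5 N); the fingers hold the punch cap up, its point within 6 mm of the centre of the mark, its axis within 8.6 degrees of the slope's normal, pressing with 1.5 to 8 N, the spring point pushed in 1.5 to 10.5 mm, at rest (contact force between jaw and block above 5 N and distance between punch_tip and mark below 0.006 m and angle between the z axis of punch and the z axis of mark, either way round below 0.15 rad and angle between punch's own z axis and vertical below 0.8 rad and contact force between punch and block between 1.5 and 8 N and value of joint plunger between 0.0015 and 0.0105 m and contact force between punch and the fingers above 1 N and contact force between punch and stand below 0.1 N and contact force between punch and clamp below 0.1 N and linear speed of punch below 0.02 m/s); the arm keeps its last pose, push and grip.
It fails at once if the spring point is pushed to its end and the punch fires (value of joint plunger above 0.0115 m).
It fails at once if a bystander is disturbed (moved over 30 mm) (distance of any of tape_measure, pliers, tape_roll, hex_bolt from where it was at the start of the episode above 0.03 m).
It also fails if it takes over 58 s, if anything falls off the work surface, if the arm or the gripper's body presses on something with over 40 N, if the wrist force passes 120 N, or if a joint passes its speed limit or range.

ROBOT

A 6-joint arm with a two-finger parallel gripper is mounted at the origin on a cart in front of the work surface, level with it; the furniture and walls round the work are solid. World frame = base frame: x ahead of the robot, y to its left, z up, the work surface at z = 0. Lengths are in m, angles in rad, forces in N, time in s.
With the tool pointing down it reaches from about 0.275 to 0.725 m from the base axis. Payload 5.6 kg.
Tool frame: the origin (TCP) lies at the very end of the fingers, on their centre line; the grasp point (between the pads) lies 19 mm behind it; x points along the fingers, z is the direction in which the jaws open and shut, and the axes are right-handed (so a half turn about x gives the same grasp; the last joint's range is limited). The gripper opens to 85 mm and grips with 20 to 120 N. Pads are 22 mm wide; open, the fingers measure 114 mm over their backs; the gripper's body (76 mm by 85 mm) begins 54 mm behind the grasp point. The pads swing forward as they close: fully open they stand 13 mm farther back than shut.
Start: joints at [1.5, 0.255, 0.108, 0, -1.424, -0.285], TCP at [0.192, 0.516, 0.231] pointing down, gripper open.
Joint ranges: [-2.95, 2.95], [-1.21, 1.97], [-1.09, 1.5], [-2.87, 1.71], [-2.94, -0.07], [-3.05, 3.05]. Speed limits (rad/s): [2.57, 2.57, 3.14, 3.14, 3.14, 3.14].

INTERFACE

Orientations are given as a unit quaternion [w, x, y, z].
In Python, from bench import get_state, grab_frame, camera_model, close_job gives the robot as it stands.
- The arm moves only by the shell command python3 -m inch 'ROWS' [FORCE]. ROWS is JSON, a list of rows, each an object of numbers: "rx", "ry", "rz": the turn, a rotation vector about the world's x, y, z in degrees; "x", "y", "z": the shift along the world's x, y, z in mm; "grip": the finger opening in mm, from 0 to 85.4. In form: [{"rx": .., "ry": .., "rz": .., "x": .., "y": .., "z": .., "grip": ..}, ...]. A call has 1 to 20 rows; each row is the pose to reach, as a shift and turn from the pose commanded when the call began; what a row does not reach only later rows make up. A row lasts 1/12 s, in which the tool goes at most 41.7 mm and 7.16 degrees, less where a joint would pass 70% of its speed; a pose out of reach is approached as far as the arm can. A call with a gripper value outside its range is refused whole. The fingers move at their own pace and stop on an object; FORCE is the grip in N (left out, the last holds). Time passes only in rows, so rows that repeat a pose let the fingers close. It gives the time, the measured TCP pose, the force and the opening at its end, in the units of the state.
- get_state(): the state, without advancing time (a new reading comes with each control period).
- grab_frame(name): name is "scene" or "top" or "wrist"; returns (picture, depth): 480x640x3 uint8, red, green, blue; 480x640 float32, m along the optical axis (not along the pixel's ray), 0 where there is no reading.
- camera_model(name): a dict with "fx", "fy", "cx", "cy" (pixels), "R" (3x3) and "t" (3): a world point X has camera coordinates R X + t; the wrist camera has in their place "tool_from_camera" (4x4, takes a point from camera to tool coordinates, whose origin is the TCP and whose axes are the tool frame's). Camera axes: x right, y down, z forward; pixel columns grow to the right and rows downward; lengths in m; the calibration is good to about 2 mm. A picture is of the moment at which its call begins: read the wrist's pose just before it. camera_model takes no time and is no camera call.
- close_job(): hands the job in, once; it reports no verdict.
The state is a dict: "time": time; "joint_pos": joint angles; "qvel": joint speeds; "joint_torque": joint torques, N m; "position": TCP position; "tcp_rot": TCP orientation; "ft_force": force on the tool from outside, world axes, zero at the start; "wrist_torque": the same for the moment, N m; "width": finger opening in m.
Only numpy, scipy, OpenCV 4.12 (cv2) and the standard library are available. Lean on these libraries where they do the work, as an engineer would, in place of code of your own. Each camera call takes 0.05 s, during which the arm holds its last target. There are 200 camera calls.

## Working session

There is one attempt and no reset: what is moved stays moved. The work goes in short steps, Python scripts to look and compute and a shell command to move; the robot and the scene stay as the last step left them, time stands still between calls to the robot, and variables do not carry over. Pictures are saved under pics/ and viewed, about 8 in all and at most 12, crops included, and the job is handed in when it is done.

```bash
mkdir -p pics; ls
cat > h.py <<'E'
import numpy as np,cv2,json
from bench import *
def grab(n,save=True):
    s=get_state(); im,d=grab_frame(n)
    np.savez(f'{n}.npz',im=im,d=d,p=s['position'],q=s['tcp_rot'])
    return im,d
def load(n):
    z=np.load(f'{n}.npz'); return z['im'],z['d'],z['p'],z['q']
from scipy.spatial.transform import Rotation as Ro
def cloud(n):
    im,d,p,q=load(n); m=camera_model(n)
    v,u=np.mgrid[0:480,0:640]
    P=np.stack([(u-m['cx'])/m['fx']*d,(v-m['cy'])/m['fy']*d,d],-1)
    if n=='wrist':
        T=np.array(m['tool_from_camera']); P=P@T[:3,:3].T+T[:3,3]
        P=P@Ro.from_quat(np.roll(q,-1)).as_matrix().T+p
    else: P=(P-np.array(m['t']))@np.array(m['R'])
    P[d==0]=np.nan
    return im,P
E
python3 - <<'E'
from h import *
print(get_state())
for n in('top','scene'):
    im,d=grab(n); cv2.imwrite(f'pics/{n}0.png',im[...,::-1])
E
```

```text
pics
{'time': 0.0, 'joint_pos': array([ 1.49960700e+00,  2.55746826e-01,  1.06980089e-01, -4.60001270e-04,
       -1.42391140e+00, -2.84593137e-01]), 'qvel': array([ 0.00076536,  0.00101375,  0.00082283, -0.0006422 ,  0.00051048,
       -0.00077417]), 'joint_torque': array([-1.58673138e-03, -3.86624730e+01,  2.37937242e+01,  5.36470145e+00,
       -6.19676895e-03,  4.52025457e-07]), 'position': array([0.1913582 , 0.51509505, 0.23038847]), 'tcp_rot': array([-0.40402932, -0.58005727, -0.40319553,  0.58114305]), 'ft_force': array([0.17933116, 0.05231342, 0.30811667]), 'wrist_torque': array([-0.0049025 , -0.00496454, -0.05570249]), 'width': 0.08565016074942425}
```

View pics/top0.png

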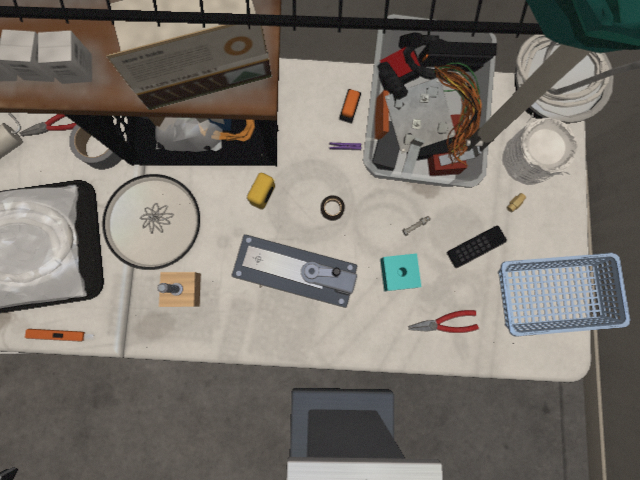

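View pics/scene0.png

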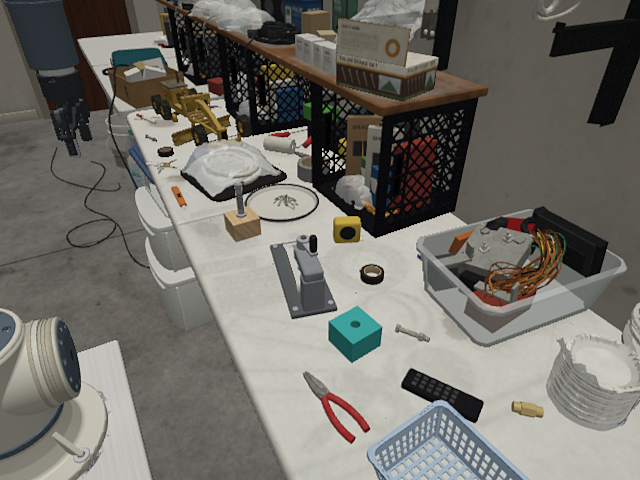

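The top view shows the clamp at (295,270), with its crank knob near (335,271) and the mark near (258,259). The wooden stand with the punch is at (180,289). The only look-alike is the teal block at (402,272): it is the wrong colour and holds no punch, so the wooden one is meant. Next I measure and crop to confirm.

Run:
```python
from h import *
im,P=cloud('top')
for n,(u,v) in dict(stand=(192,297),teal=(410,285),knob=(336,272),mark=(258,259),tape=(262,190),roll=(332,197),table=(230,330)).items(): print(n,P[v,u].round(3))
def box(z0,z1,u0,u1,v0,v1):
    Q=P[v0:v1,u0:u1].reshape(-1,3); return Q[(Q[:,2]>z0)&(Q[:,2]<z1)]
def rect(Q):
    r=cv2.minAreaRect((Q[:,:2]*1000).astype(np.float32)); print(len(Q),[np.round(a,1) for a in r],Q[:,2].mean().round(4))
rect(box(.04,.06,150,205,265,312))   # stand top
rect(box(.006,.03,225,365,225,312)); # plate
k=box(.135,.18,290,370,250,300);print('knob',len(k),k.mean(0),k[:,2].max()); rect(k)
c=box(.1,.3,150,205,265,312); print('cap',len(c),c.mean(0),c[:,2].max()); rect(c[c[:,2]>.135])
b=box(.033,.05,225,310,225,312); rect(b)
a=cv2.resize(im[225:320,225:365],None,fx=5,fy=5,interpolation=2); b=cv2.resize(im[262:312,150:210],None,fx=8,fy=8,interpolation=2)
b=cv2.resize(im[255:325,150:210],(400,475)); a=cv2.resize(a,(395,475)) if 0 else a
a=cv2.resize(im[225:320,225:365],(400,271),interpolation=2)
o=np.zeros((475,800,3),np.uint8); o[:271,:400]=a; o[:,400:]=b
cv2.imwrite('pics/crop.png',o[...,::-1])
```

```text
stand [0.477 0.359 0.05 ]
teal [ 0.511 -0.085  0.047]
knob [0.526 0.074 0.164]
mark [0.559 0.231 0.033]
tape [0.7   0.224 0.063]
roll [0.699 0.077 0.019]
table [nan nan nan]
1085 [array([493.2, 391.3]), array([69.1, 71.3]), np.float64(1.1)] 0.0495
3120 [array([538.8, 156.1]), array([255.2,  96.1]), np.float64(76.1)] 0.0125
knob 69 [0.52727919 0.07749933 0.15767269] 0.16462989633734154
69 [array([525.9,  95.9]), array([15.8, 56.1]), np.float64(5.7)] 0.1577
cap 131 [0.4926474  0.38826889 0.13110448] 0.14419201782950244
83 [array([493.2, 390.5]), array([16.9, 17.6]), np.float64(53.6)] 0.1402
952 [array([544.3, 174.4]), array([119.3,  45.1]), np.float64(74.8)] 0.0402
```

View pics/crop.png

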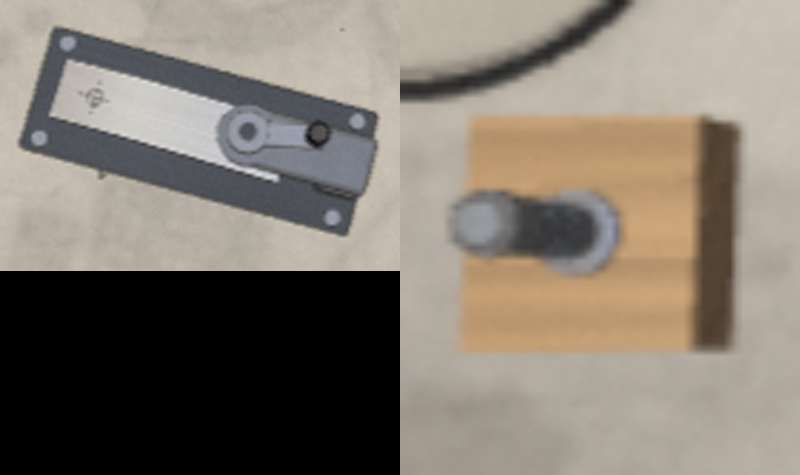

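The crop confirms it: on the right is the natural-wood stand holding the grey punch, on the left the clamp with its black knob toward −y. Next I refine the knob and hub positions and get the tool axes.

Run:
```python
from h import *
im,P=cloud('top')
Q=P[225:312,290:370].reshape(-1,3); k=Q[(Q[:,2]>.158)]; print('knob',len(k),k.mean(0).round(4),(k.min(0)/2+k.max(0)/2).round(4))
ax=np.array([.5298,.1197]); Y=np.array([.240,.971]); X=np.array([.971,-.24])
d=k.mean(0)[:2]-ax; print('r',np.hypot(*d),'q',np.arctan2(-d@Y,d@X))
r=np.hypot(*(Q[:,:2]-ax).T)
for a,b in((0,8),(8,16),(16,25)): s=Q[(r>=a/1e3)&(r<b/1e3)]; print(a,b,np.nanpercentile(s[:,2],[5,50,95]).round(3))
h=Q[(Q[:,2]>.12)&(Q[:,2]<.15)]; print('bar/hub',h.mean(0),h.min(0),h.max(0))
s=get_state(); print(Ro.from_quat(np.roll(s['tcp_rot'],-1)).as_matrix().round(3))
```

```text
knob 51 [0.5279 0.0746 0.1614] [0.5277 0.0748 0.1614]
r 0.04509238280034497 q 1.3701539262666238
0 8 [0.129 0.133 0.135]
8 16 [0.107 0.129 0.132]
16 25 [0.039 0.108 0.126]
bar/hub [0.52876732 0.10766985 0.12881981] [0.51651036 0.0680858  0.12063222] [0.54290509 0.13223338 0.1494951 ]
[[-0.     0.937 -0.348]
 [-0.002 -0.348 -0.937]
 [-1.     0.     0.002]]
```

```bash
python3 -m inch '[{"x":336.5,"y":-440.5,"z":0},{"x":336.5,"y":-440.5,"z":0},{"x":336.5,"y":-440.5,"z":0},{"x":336.5,"y":-440.5,"z":0},{"x":336.5,"y":-440.5,"z":0},{"x":336.5,"y":-440.5,"z":0},{"x":336.5,"y":-440.5,"z":0},{"x":336.5,"y":-440.5,"z":0},{"x":336.5,"y":-440.5,"z":0},{"x":336.5,"y":-440.5,"z":0},{"x":336.5,"y":-440.5,"z":0},{"x":336.5,"y":-440.5,"z":0},{"x":336.5,"y":-440.5,"z":0},{"x":336.5,"y":-440.5,"z":0},{"x":336.5,"y":-440.5,"z":0,"grip":50},{"x":336.5,"y":-440.5,"z":0,"grip":50},{"x":336.5,"y":-440.5,"z":0,"grip":50}]' 40
python3 - <<'E'
from h import *
im,d=grab('wrist'); cv2.imwrite('pics/w1.png',im[...,::-1]); im,P=cloud('wrist')
Q=P.reshape(-1,3); r=np.hypot(Q[:,0]-.528,Q[:,1]-.0746); k=Q[(Q[:,2]>.155)&(Q[:,2]<.17)&(r<.03)]
print(len(k),k.mean(0) if len(k) else 0, get_state()['position'],get_state()['time'])
E
```

```text
0 0 [0.19142466 0.51522231 0.23061606] 0.15invalid input at $[0]: expected keys rx, ry, rz, x, y, z, grip
```

View pics/w1.png

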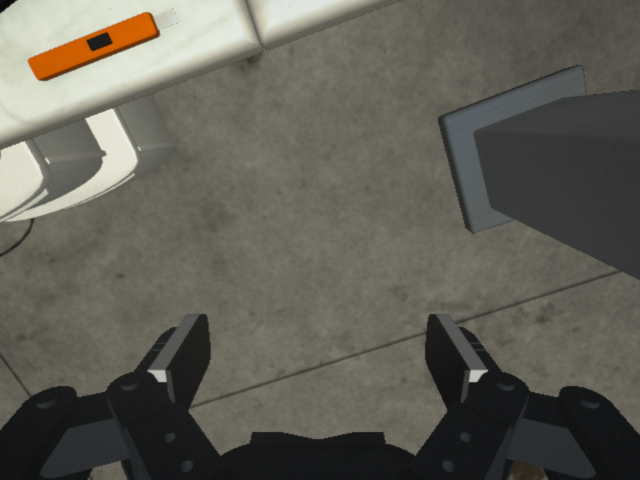

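The move was refused because every row needs all the keys. The wrist view only shows the floor beside the table at the start pose. I'm sending it again with full rows.

```bash
python3 -m inch '[{"rx":0,"ry":0,"rz":0,"x":336,"y":-441,"z":0,"grip":85},{"rx":0,"ry":0,"rz":0,"x":336,"y":-441,"z":0,"grip":85},{"rx":0,"ry":0,"rz":0,"x":336,"y":-441,"z":0,"grip":85},{"rx":0,"ry":0,"rz":0,"x":336,"y":-441,"z":0,"grip":85},{"rx":0,"ry":0,"rz":0,"x":336,"y":-441,"z":0,"grip":85},{"rx":0,"ry":0,"rz":0,"x":336,"y":-441,"z":0,"grip":85},{"rx":0,"ry":0,"rz":0,"x":336,"y":-441,"z":0,"grip":85},{"rx":0,"ry":0,"rz":0,"x":336,"y":-441,"z":0,"grip":85},{"rx":0,"ry":0,"rz":0,"x":336,"y":-441,"z":0,"grip":85},{"rx":0,"ry":0,"rz":0,"x":336,"y":-441,"z":0,"grip":50},{"rx":0,"ry":0,"rz":0,"x":336,"y":-441,"z":0,"grip":50},{"rx":0,"ry":0,"rz":0,"x":336,"y":-441,"z":0,"grip":50},{"rx":0,"ry":0,"rz":0,"x":336,"y":-441,"z":0,"grip":50},{"rx":0,"ry":0,"rz":0,"x":336,"y":-441,"z":0,"grip":50},{"rx":0,"ry":0,"rz":0,"x":336,"y":-441,"z":0,"grip":50},{"rx":0,"ry":0,"rz":0,"x":336,"y":-441,"z":0,"grip":50},{"rx":0,"ry":0,"rz":0,"x":336,"y":-441,"z":0,"grip":50},{"rx":0,"ry":0,"rz":0,"x":336,"y":-441,"z":0,"grip":50}]' 40
python3 - <<'E'
from h import *
im,d=grab('wrist'); cv2.imwrite('pics/w2.png',im[...,::-1]); im,P=cloud('wrist')
Q=P.reshape(-1,3); r=np.hypot(Q[:,0]-.528,Q[:,1]-.0746); k=Q[(Q[:,2]>.155)&(Q[:,2]<.17)&(r<.03)]
print(len(k),k.mean(0) if len(k) else 0, get_state()['position'],get_state()['time'])
E
```

```text
time: 1.65
position: [0.527, 0.0755, 0.2314]
tcp_rot: [0.404, 0.58, 0.404, -0.58]
ft_force: [0.0, 0.0, -0.3]
width: 0.0498
518 [0.53052979 0.07199668 0.16236527] [0.52705254 0.07556981 0.23149479] 1.7
```

View pics/w2.png

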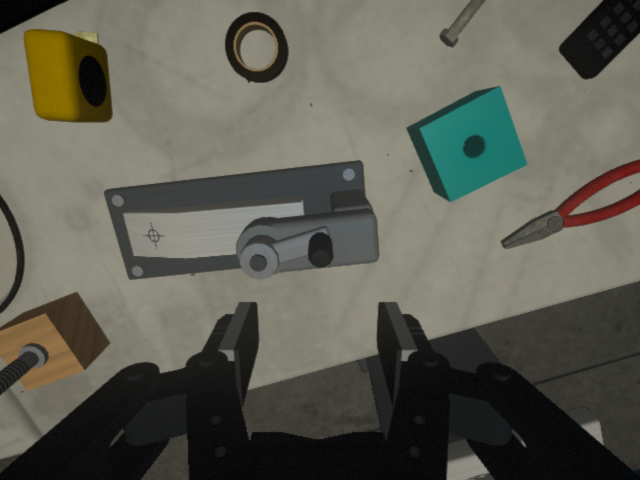

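The wrist view shows the knob at (320,250), between the jaws, and the mark at (153,236). The two cameras agree on the knob to about 3 mm. Now I descend and close.

```bash
python3 -m inch '[{"rx":0,"ry":0,"rz":0,"x":2,"y":-2,"z":-30,"grip":50},{"rx":0,"ry":0,"rz":0,"x":2,"y":-2,"z":-60,"grip":50},{"rx":0,"ry":0,"rz":0,"x":2,"y":-2,"z":-80,"grip":50},{"rx":0,"ry":0,"rz":0,"x":2,"y":-2,"z":-91,"grip":50},{"rx":0,"ry":0,"rz":0,"x":2,"y":-2,"z":-91,"grip":50},{"rx":0,"ry":0,"rz":0,"x":2,"y":-2,"z":-91,"grip":10},{"rx":0,"ry":0,"rz":0,"x":2,"y":-2,"z":-91,"grip":10},{"rx":0,"ry":0,"rz":0,"x":2,"y":-2,"z":-91,"grip":10},{"rx":0,"ry":0,"rz":0,"x":2,"y":-2,"z":-91,"grip":10},{"rx":0,"ry":0,"rz":0,"x":2,"y":-2,"z":-91,"grip":10},{"rx":0,"ry":0,"rz":0,"x":2,"y":-2,"z":-91,"grip":10},{"rx":0,"ry":0,"rz":0,"x":2,"y":-2,"z":-91,"grip":10}]' 40
python3 - <<'E'
import numpy as np
# circle shifts, knob start at angle a0 rel to axis (top+wrist mean)
ax=np.array([530.5,118.5]); k=np.array([529.2,73.3]); a0=np.arctan2(*(k-ax)[::-1])
for i in range(0,34): 
    a=a0-np.radians(10*i); print(i*10,(45*np.array([np.cos(a)-np.cos(a0),np.sin(a)-np.sin(a0)])).round(1).tolist(),end=' ')
E
```

```text
time: 2.7
position: [0.5302, 0.0725, 0.1418]
tcp_rot: [0.404, 0.581, 0.403, -0.58]
ft_force: [-1.5, 0.2, 6.7]
width: 0.0141
0 [0.0, 0.0] 10 [-7.8, 0.9] 20 [-15.3, 3.2] 30 [-22.3, 6.7] 40 [-28.6, 11.4] 50 [-34.0, 17.1] 60 [-38.3, 23.6] 70 [-41.4, 30.8] 80 [-43.2, 38.4] 90 [-43.7, 46.3] 100 [-42.8, 54.1] 110 [-40.5, 61.6] 120 [-37.0, 68.6] 130 [-32.3, 74.9] 140 [-26.6, 80.3] 150 [-20.1, 84.6] 160 [-12.9, 87.7] 170 [-5.2, 89.5] 180 [2.6, 90.0] 190 [10.4, 89.1] 200 [17.9, 86.8] 210 [24.9, 83.3] 220 [31.2, 78.6] 230 [36.6, 72.9] 240 [40.9, 66.4] 250 [44.0, 59.2] 260 [45.8, 51.5] 270 [46.3, 43.7] 280 [45.4, 35.9] 290 [43.1, 28.4] 300 [39.6, 21.4] 310 [34.9, 15.1] 320 [29.2, 9.7] 330 [22.7, 5.4]
```

```bash
python3 -m inch '[{"rx":0,"ry":0,"rz":0,"x":-3.9,"y":0.3,"z":0,"grip":10},{"rx":0,"ry":0,"rz":0,"x":-7.8,"y":0.9,"z":0,"grip":10},{"rx":0,"ry":0,"rz":0,"x":-15.3,"y":3.2,"z":0,"grip":10},{"rx":0,"ry":0,"rz":0,"x":-22.3,"y":6.7,"z":0,"grip":10},{"rx":0,"ry":0,"rz":0,"x":-28.6,"y":11.4,"z":0,"grip":10},{"rx":0,"ry":0,"rz":0,"x":-34,"y":17.1,"z":0,"grip":10},{"rx":0,"ry":0,"rz":0,"x":-38.3,"y":23.6,"z":0,"grip":10},{"rx":0,"ry":0,"rz":0,"x":-38.3,"y":23.6,"z":0,"grip":10}]' 40
python3 - <<'E'
from h import *
im,d=grab('wrist'); cv2.imwrite('pics/w3.png',im[...,::-1]); print(get_state()['time'])
E
```

```text
time: 3.37
position: [0.4916, 0.0971, 0.1418]
tcp_rot: [0.404, 0.582, 0.404, -0.579]
ft_force: [-0.8, 1.4, 8.8]
width: 0.0143
3.4167
```

View pics/w3.png

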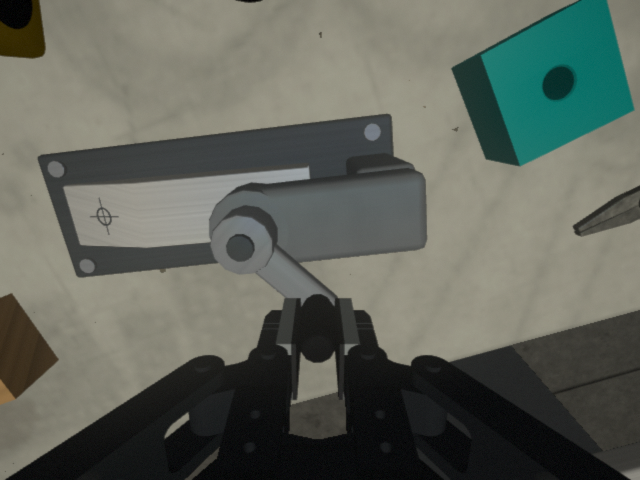

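The knob (318,330) is gripped and the crank has turned about 60°. I'll keep leading it round.

```bash
python3 -m inch '[{"rx":0,"ry":0,"rz":0,"x":-3.1,"y":7.2,"z":0,"grip":10},{"rx":0,"ry":0,"rz":0,"x":-4.9,"y":14.8,"z":0,"grip":10},{"rx":0,"ry":0,"rz":0,"x":-5.4,"y":22.7,"z":0,"grip":10},{"rx":0,"ry":0,"rz":0,"x":-4.5,"y":30.5,"z":0,"grip":10},{"rx":0,"ry":0,"rz":0,"x":-2.2,"y":38,"z":0,"grip":10},{"rx":0,"ry":0,"rz":0,"x":1.3,"y":45,"z":0,"grip":10},{"rx":0,"ry":0,"rz":0,"x":6,"y":51.3,"z":0,"grip":10},{"rx":0,"ry":0,"rz":0,"x":11.7,"y":56.7,"z":0,"grip":10},{"rx":0,"ry":0,"rz":0,"x":18.2,"y":61,"z":0,"grip":10},{"rx":0,"ry":0,"rz":0,"x":25.4,"y":64.1,"z":0,"grip":10},{"rx":0,"ry":0,"rz":0,"x":33.1,"y":65.9,"z":0,"grip":10},{"rx":0,"ry":0,"rz":0,"x":40.9,"y":66.4,"z":0,"grip":10},{"rx":0,"ry":0,"rz":0,"x":48.7,"y":65.5,"z":0,"grip":10},{"rx":0,"ry":0,"rz":0,"x":56.2,"y":63.2,"z":0,"grip":10},{"rx":0,"ry":0,"rz":0,"x":63.2,"y":59.7,"z":0,"grip":10},{"rx":0,"ry":0,"rz":0,"x":69.5,"y":55,"z":0,"grip":10},{"rx":0,"ry":0,"rz":0,"x":74.9,"y":49.3,"z":0,"grip":10},{"rx":0,"ry":0,"rz":0,"x":79.2,"y":42.8,"z":0,"grip":10},{"rx":0,"ry":0,"rz":0,"x":79.2,"y":42.8,"z":0,"grip":10}]' 40
```

```text
time: 5.0
position: [0.5715, 0.1389, 0.1418]
tcp_rot: [0.404, 0.582, 0.403, -0.58]
ft_force: [-0.5, -1.6, 7.2]
width: 0.0142
```

```bash
python3 -m inch '[{"rx":0,"ry":0,"rz":0,"x":3.1,"y":-7.2,"z":0,"grip":10},{"rx":0,"ry":0,"rz":0,"x":4.9,"y":-14.9,"z":0,"grip":10},{"rx":0,"ry":0,"rz":0,"x":5.4,"y":-22.7,"z":0,"grip":10},{"rx":0,"ry":0,"rz":0,"x":4.5,"y":-30.5,"z":0,"grip":10},{"rx":0,"ry":0,"rz":0,"x":4.5,"y":-30.5,"z":0,"grip":10},{"rx":0,"ry":0,"rz":0,"x":4.5,"y":-30.5,"z":0,"grip":10}]' 40
python3 -m inch '[{"rx":0,"ry":0,"rz":0,"x":-1,"y":-3.8,"z":0,"grip":10},{"rx":0,"ry":0,"rz":0,"x":-2.3,"y":-7.5,"z":0,"grip":10},{"rx":0,"ry":0,"rz":0,"x":-3.9,"y":-11,"z":0,"grip":10},{"rx":0,"ry":0,"rz":0,"x":-5.8,"y":-14.5,"z":0,"grip":10},{"rx":0,"ry":0,"rz":0,"x":-5.8,"y":-14.5,"z":0,"grip":10},{"rx":0,"ry":0,"rz":0,"x":-5.8,"y":-14.5,"z":0,"grip":10}]' 40
```

```text
time: 5.5
position: [0.5759, 0.1085, 0.1419]
tcp_rot: [0.404, 0.582, 0.403, -0.579]
ft_force: [1.2, -1.2, 5.8]
width: 0.0145
time: 6.0
position: [0.5714, 0.0962, 0.1419]
tcp_rot: [0.404, 0.583, 0.404, -0.578]
ft_force: [4.9, 4.4, 4.0]
width: 0.014
```

```bash
python3 -m inch '[{"rx":0,"ry":0,"rz":0,"x":-2,"y":-3,"z":0,"grip":10},{"rx":0,"ry":0,"rz":0,"x":-4,"y":-6,"z":0,"grip":10},{"rx":0,"ry":0,"rz":0,"x":-5.5,"y":-8,"z":0,"grip":10},{"rx":0,"ry":0,"rz":0,"x":-5.5,"y":-8,"z":0,"grip":10},{"rx":0,"ry":0,"rz":0,"x":-5.5,"y":-8,"z":0,"grip":10},{"rx":0,"ry":0,"rz":0,"x":-5.5,"y":-8,"z":0,"grip":10}]' 40
```

```text
time: 6.5
position: [0.5671, 0.0897, 0.142]
tcp_rot: [0.404, 0.584, 0.404, -0.576]
ft_force: [7.6, 9.0, 2.4]
width: 0.0142
```

```bash
python3 -m inch '[{"rx":0,"ry":0,"rz":0,"x":0,"y":0,"z":0,"grip":50},{"rx":0,"ry":0,"rz":0,"x":0,"y":0,"z":0,"grip":50},{"rx":0,"ry":0,"rz":0,"x":0,"y":0,"z":0,"grip":50},{"rx":0,"ry":0,"rz":0,"x":0,"y":0,"z":0,"grip":50},{"rx":0,"ry":0,"rz":0,"x":0,"y":0,"z":30,"grip":50},{"rx":0,"ry":0,"rz":0,"x":0,"y":0,"z":70,"grip":50},{"rx":0,"ry":0,"rz":0,"x":-72,"y":304,"z":93,"grip":50},{"rx":0,"ry":0,"rz":0,"x":-72,"y":304,"z":93,"grip":50},{"rx":0,"ry":0,"rz":0,"x":-72,"y":304,"z":93,"grip":50},{"rx":0,"ry":0,"rz":0,"x":-72,"y":304,"z":93,"grip":50},{"rx":0,"ry":0,"rz":0,"x":-72,"y":304,"z":93,"grip":50},{"rx":0,"ry":0,"rz":0,"x":-72,"y":304,"z":93,"grip":50},{"rx":0,"ry":0,"rz":0,"x":-72,"y":304,"z":93,"grip":50},{"rx":0,"ry":0,"rz":0,"x":-72,"y":304,"z":93,"grip":50},{"rx":0,"ry":0,"rz":0,"x":-72,"y":304,"z":93,"grip":50},{"rx":0,"ry":0,"rz":0,"x":-72,"y":304,"z":93,"grip":50},{"rx":0,"ry":0,"rz":0,"x":-72,"y":304,"z":93,"grip":50},{"rx":0,"ry":0,"rz":0,"x":-72,"y":304,"z":93,"grip":50},{"rx":0,"ry":0,"rz":0,"x":-72,"y":304,"z":93,"grip":50}]' 40
python3 - <<'E'
from h import *
grab('wrist'); grab('top')
im,P=cloud('wrist'); cv2.imwrite('pics/w4.png',im[...,::-1])
Q=P.reshape(-1,3); r=np.hypot(Q[:,0]-.493,Q[:,1]-.3905); k=Q[(Q[:,2]>.136)&(Q[:,2]<.155)&(r<.03)]
print(len(k),k.mean(0) if len(k) else 0,k.min(0)/2+k.max(0)/2,get_state()['position'],get_state()['time'])
im,P=cloud('top'); Q=P[225:312,290:370].reshape(-1,3); k=Q[(Q[:,2]>.158)&(Q[:,2]<.17)]; print('knob',len(k),k.mean(0).round(4))
ax=np.array([.5298,.1197]); Y=np.array([.240,.971]); X=np.array([.971,-.24])
d=k.mean(0)[:2]-ax; print('r',np.hypot(*d),'q',np.arctan2(-d@Y,d@X)+2*np.pi)
E
```

```text
time: 8.08
position: [0.4921, 0.3887, 0.2335]
tcp_rot: [-0.403, -0.581, -0.403, 0.581]
ft_force: [-0.8, -1.1, -0.6]
width: 0.0501
598 [0.49494867 0.38908888 0.142316  ] [0.49363987 0.3897786  0.1411176 ] [0.49205072 0.38898605 0.23352841] 8.1833
knob 50 [0.5719 0.1044 0.1616]
r 0.04481753159732836 q 6.388782961228445
```

View pics/w4.png

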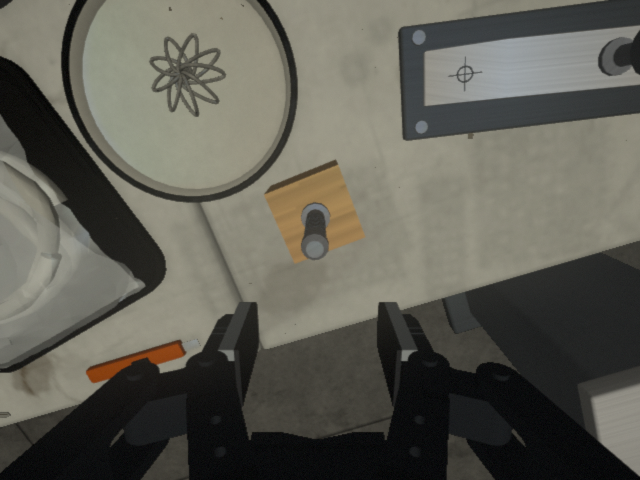

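The stand and punch are centred under the jaws, with the cap at (315,245) and the collar at (315,213). The knob is at q≈6.39, past contact: it relaxed back to where the crank's friction holds it. By my estimate about 45 N of foot force remains. Now I grasp the punch.

```bash
python3 -m inch '[{"rx":0,"ry":0,"rz":0,"x":1.5,"y":1,"z":-35,"grip":50},{"rx":0,"ry":0,"rz":0,"x":1.5,"y":1,"z":-70,"grip":50},{"rx":0,"ry":0,"rz":0,"x":1.5,"y":1,"z":-105,"grip":50},{"rx":0,"ry":0,"rz":0,"x":1.5,"y":1,"z":-135,"grip":50},{"rx":0,"ry":0,"rz":0,"x":1.5,"y":1,"z":-150,"grip":50},{"rx":0,"ry":0,"rz":0,"x":1.5,"y":1,"z":-150,"grip":50},{"rx":0,"ry":0,"rz":0,"x":1.5,"y":1,"z":-150,"grip":8},{"rx":0,"ry":0,"rz":0,"x":1.5,"y":1,"z":-150,"grip":8},{"rx":0,"ry":0,"rz":0,"x":1.5,"y":1,"z":-150,"grip":8},{"rx":0,"ry":0,"rz":0,"x":1.5,"y":1,"z":-150,"grip":8},{"rx":0,"ry":0,"rz":0,"x":1.5,"y":1,"z":-150,"grip":8},{"rx":0,"ry":0,"rz":0,"x":1.5,"y":1,"z":-150,"grip":8},{"rx":0,"ry":0,"rz":0,"x":1.5,"y":1,"z":-150,"grip":8}]' 70
```

```text
time: 9.27
position: [0.4942, 0.3917, 0.0855]
tcp_rot: [0.404, 0.582, 0.404, -0.579]
ft_force: [-0.5, -0.2, 6.4]
width: 0.0145
```

```bash
python3 -m inch '[{"rx":0,"ry":0,"rz":0,"x":0,"y":0,"z":15,"grip":8},{"rx":0,"ry":0,"rz":0,"x":0,"y":0,"z":40,"grip":8},{"rx":0,"ry":0,"rz":0,"x":0,"y":0,"z":75,"grip":8},{"rx":0,"ry":0,"rz":0,"x":0,"y":0,"z":110,"grip":8},{"rx":0,"ry":0,"rz":0,"x":0,"y":0,"z":130,"grip":8},{"rx":0,"ry":0,"rz":0,"x":0,"y":0,"z":130,"grip":8},{"rx":0,"ry":0,"rz":0,"x":0,"y":0,"z":130,"grip":8},{"rx":0,"ry":0,"rz":0,"x":0,"y":0,"z":130,"grip":8}]' 70
python3 - <<'E'
from h import *
grab('scene');grab('wrist')
im,P=cloud('scene'); Q=P.reshape(-1,3); p=get_state()['position']; print(p)
r=np.hypot(Q[:,0]-p[0],Q[:,1]-p[1]); k=Q[(r<.03)&(Q[:,2]>.1)&(Q[:,2]<p[2]-.002)]
for z in np.arange(.12,p[2],.01):
    s=k[(k[:,2]>=z)&(k[:,2]<z+.01)]
    if len(s): print(round(z,3),len(s),s.mean(0).round(4))
print(k[:,2].min())
m=camera_model('scene'); c=np.array(m['R'])@p+m['t']; u=int(c[0]/c[2]*m['fx']+m['cx']); v=int(c[1]/c[2]*m['fy']+m['cy']); print(u,v)
a=cv2.resize(im[v-70:v+80,u-75:u+75],(400,400),interpolation=2); iw=load('wrist')[0]
o=np.zeros((480,800,3),np.uint8); o[:400,:400]=a; o[:300,400:]=cv2.resize(iw,(400,300)); cv2.imwrite('pics/held.png',o[...,::-1])
# mark plane (camera-centred wrist)
E
```

```text
time: 9.93
position: [0.4924, 0.3907, 0.2119]
tcp_rot: [-0.403, -0.58, -0.404, 0.581]
ft_force: [0.1, -0.0, -2.5]
width: 0.0143
[0.4924082  0.39044656 0.21133407]
0.13 1 [0.4914 0.3919 0.1396]
0.14 8 [0.4894 0.3897 0.1458]
0.15 16 [0.489  0.3879 0.1559]
0.16 22 [0.4892 0.3872 0.1651]
0.17 21 [0.4882 0.3856 0.1752]
0.18 50 [0.489  0.3856 0.1844]
0.19 25 [0.4885 0.3861 0.1951]
0.2 29 [0.4888 0.3867 0.2042]
0.13964325693857768
234 155
```

View pics/held.png

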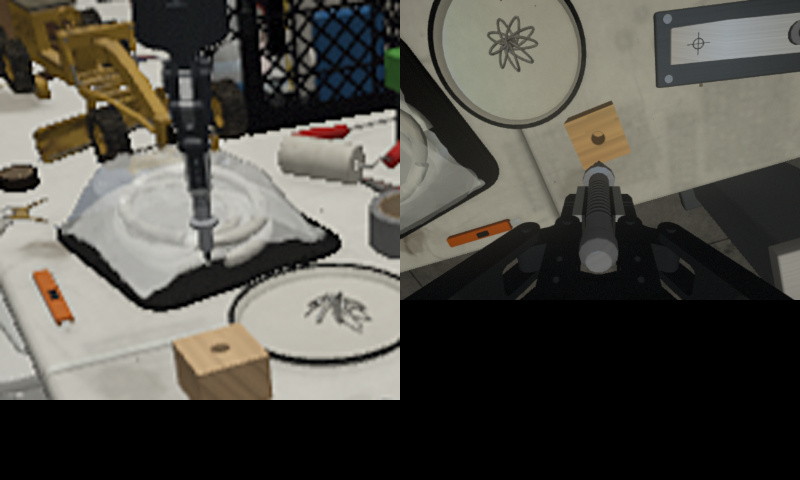

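The punch is held cap up and straight, and the scene depth shows no tilt beyond what the radius explains. The wooden stand is now empty. Next I locate the mark and the slope normal, using the wrist frame with the mark at about (478,70) and the top frame.

Run:
```python
from h import *
for n,(u,v),w in(('wrist',(478,70),16),('top',(258,259),6)):
    im,P=cloud(n); g=cv2.cvtColor(im,cv2.COLOR_RGB2GRAY)[v-w:v+w+1,u-w:u+w+1].astype(float)
    wt=np.clip(np.median(g)-12-g,0,None); yy,xx=np.mgrid[-w:w+1,-w:w+1]; cu,cv_=u+(xx*wt).sum()/wt.sum(),v+(yy*wt).sum()/wt.sum()
    print(n,cu,cv_,P[int(round(cv_)),int(round(cu))])
    Q=P[v-w:v+w+1,u-w:u+w+1].reshape(-1,3); Q=Q[np.isfinite(Q[:,0])&(Q[:,2]>.02)]; c=np.median(Q,0)
    Q=Q[np.hypot(*(Q-c)[:,:2].T)<.018]; nn=np.linalg.svd(Q-Q.mean(0))[2][2]; nn*=np.sign(nn[2]); print('normal',nn,np.degrees(np.arccos(nn[2])),'az',np.degrees(np.arctan2(nn[1],nn[0])),len(Q))
im,P=cloud('top'); Q=P[225:312,225:310].reshape(-1,3); Q=Q[(Q[:,2]>.036)&(Q[:,2]<.046)]; print(cv2.minAreaRect((Q[:,:2]*1000).astype(np.float32)))
s=get_state();print(s['position'],Ro.from_quat(np.roll(s['tcp_rot'],-1)).as_matrix()[:,0])
```

```text
wrist 477.09096196347565 69.51657554961032 [0.55999848 0.22963275 0.0312047 ]
normal [0.08165185 0.32443126 0.94237855] 19.545082036431545 az 75.87336458027484 1085
top 257.46509240246405 258.8182751540041 [0.55924449 0.23291189 0.03080626]
normal [0.08642274 0.35761083 0.92986322] 21.586497099587064 az 76.41399011838902 167
((543.0072631835938, 169.93130493164062), (110.28507995605469, 44.99284744262695), 74.7511215209961)
[0.4924082  0.39044656 0.21133407] [-0.00269067 -0.00235561 -0.99999361]
```

```bash
python3 -m inch '[{"rx":-6.4,"ry":1.6,"rz":0,"x":20,"y":-30,"z":0,"grip":8},{"rx":-12.8,"ry":3.2,"rz":0,"x":40,"y":-62,"z":0,"grip":8},{"rx":-19.4,"ry":4.9,"rz":0,"x":60,"y":-95,"z":-10,"grip":8},{"rx":-19.4,"ry":4.9,"rz":0,"x":77,"y":-121,"z":-40,"grip":8},{"rx":-19.4,"ry":4.9,"rz":0,"x":77,"y":-121,"z":-72,"grip":8},{"rx":-19.4,"ry":4.9,"rz":0,"x":77,"y":-121,"z":-72,"grip":8},{"rx":-19.4,"ry":4.9,"rz":0,"x":77,"y":-121,"z":-72,"grip":8},{"rx":-19.4,"ry":4.9,"rz":0,"x":77,"y":-121,"z":-72,"grip":8},{"rx":-19.4,"ry":4.9,"rz":0,"x":77,"y":-121,"z":-72,"grip":8},{"rx":-19.4,"ry":4.9,"rz":0,"x":77,"y":-121,"z":-72,"grip":8}]' 70
python3 - <<'E'
from h import *
n=np.array([.0845,.3314,.9397]); mk=np.array([.5595,.2312,.031])
grab('wrist');grab('scene');grab('top')
s=get_state();p=s['position'];X=Ro.from_quat(np.roll(s['tcp_rot'],-1)).as_matrix()[:,0]
print(p,X,np.degrees(np.arccos(-X@n)),'want',mk+.115*n,s['ft_force'],s['time'])
iw=load('wrist')[0]; c=[]
for nm in('scene','top'):
    im=load(nm)[0]; m=camera_model(nm)
    q=np.array(m['R'])@mk+m['t']; u=q[0]/q[2]*m['fx']+m['cx'];v=q[1]/q[2]*m['fy']+m['cy']; print(nm,u,v); u,v=int(u),int(v)
    c.append(cv2.resize(im[v-40:v+20,u-40:u+40],(400,300),interpolation=2))
o=np.vstack([np.hstack(c),np.hstack([cv2.resize(iw,(400,300)),cv2.resize(iw[150:330,220:460],(400,300),interpolation=2)])])
cv2.imwrite('pics/hov.png',o[...,::-1])
E
```

```text
time: 10.87
position: [0.5707, 0.2713, 0.1438]
tcp_rot: [-0.478, -0.481, -0.317, 0.663]
ft_force: [-0.6, 0.2, -1.4]
width: 0.0144
[0.5702596  0.27066364 0.14256173] [-0.08195545 -0.33030999 -0.94030772] 0.13717770412628988 want [0.5692175 0.269311  0.1390655] [-0.50831433 -0.78728302 -1.18460178] 11.0167
scene 293.54625001943685 245.88779245020612
top 257.8127572511703 258.8878691320924
```

View pics/hov.png

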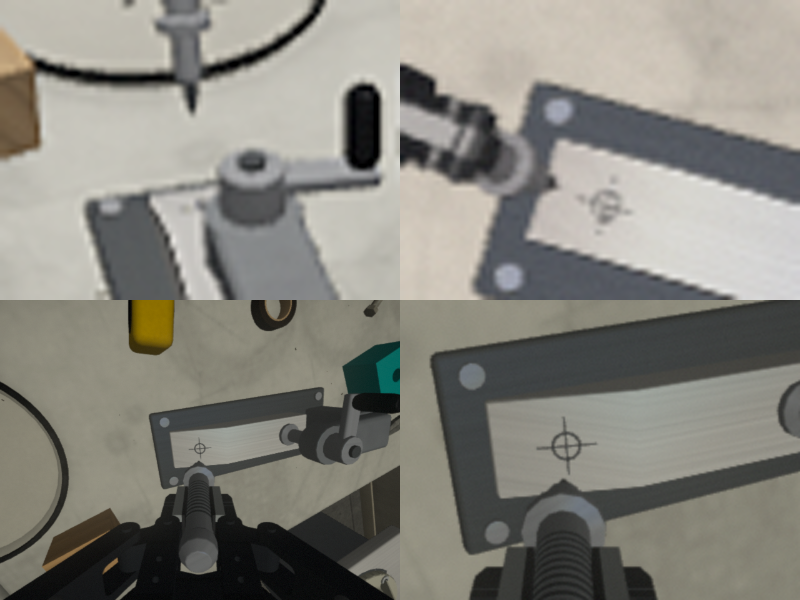

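Hovering: the tip is at about (191,112) in the scene crop, (553,182) in the top crop and (564,482) in the wrist crop. I'll triangulate the tip and compare it with the mark.

Run:
```python
from h import *
from scipy.optimize import least_squares
_,_,p,q=load('wrist'); Rt=Ro.from_quat(np.roll(q,-1)).as_matrix(); T=np.array(camera_model('wrist')['tool_from_camera'])
def proj(n,X):
    m=camera_model(n)
    c=T[:3,:3].T@(Rt.T@(X-p)-T[:3,3]) if n=='wrist' else np.array(m['R'])@X+m['t']
    return np.array([c[0]/c[2]*m['fx']+m['cx'],c[1]/c[2]*m['fy']+m['cy']])
ob={'scene':(291.4,227.4),'top':(247.6,254.4),'wrist':(318.4,258.7)}
e=p+.075*Rt[:,0]
for n in ob: print(n,proj(n,e).round(1),ob[n])
f=least_squares(lambda X:np.hstack([proj(n,X)-ob[n] for n in ob])*1,e); t=f.x; print('tip',t,'exp',e,f.fun.round(1)); print('len',(t-p)@Rt[:,0],'lat in tool',Rt.T@(t-p))
im,P=cloud('wrist')
u,v=int(220+(566-400)*.6),int(150+(446-300)*.6); print('mark wrist',u,v,P[v-1:v+2,u-1:u+2].reshape(-1,3).mean(0))
```

```text
scene [292.  227.1] (291.4, 227.4)
top [247.7 254.1] (247.6, 254.4)
wrist [316.2 258.2] (318.4, 258.7)
tip [0.56378865 0.24562047 0.07355969] exp [0.56468711 0.24659778 0.07323032] [ 0.4 -0.2  0.6  0.1 -0.2  0.2]
len 0.07508357767894368 lat in tool [ 0.07508358 -0.00049767  0.00127129]
mark wrist 319 237 [0.56097198 0.23030058 0.03257511]
```

The tip lies on the mark's normal, about 45 mm away, with less than 1 mm of lateral error. Now I approach along the normal.

```bash
python3 -m inch '[{"rx":0,"ry":0,"rz":0,"x":-1.3,"y":-5,"z":-14.1,"grip":8},{"rx":0,"ry":0,"rz":0,"x":-2.5,"y":-9.9,"z":-28.2,"grip":8},{"rx":0,"ry":0,"rz":0,"x":-3.4,"y":-13.3,"z":-37.6,"grip":8},{"rx":0,"ry":0,"rz":0,"x":-3.4,"y":-13.3,"z":-37.6,"grip":8},{"rx":0,"ry":0,"rz":0,"x":-3.4,"y":-13.3,"z":-37.6,"grip":8},{"rx":0,"ry":0,"rz":0,"x":-3.4,"y":-13.3,"z":-37.6,"grip":8},{"rx":0,"ry":0,"rz":0,"x":-3.4,"y":-13.3,"z":-37.6,"grip":8}]' 70
python3 -m inch '[{"rx":0,"ry":0,"rz":0,"x":-0.2,"y":-0.8,"z":-2.3,"grip":8},{"rx":0,"ry":0,"rz":0,"x":-0.4,"y":-1.7,"z":-4.7,"grip":8},{"rx":0,"ry":0,"rz":0,"x":-0.4,"y":-1.7,"z":-4.7,"grip":8},{"rx":0,"ry":0,"rz":0,"x":-0.4,"y":-1.7,"z":-4.7,"grip":8},{"rx":0,"ry":0,"rz":0,"x":-0.4,"y":-1.7,"z":-4.7,"grip":8}]' 70
```

```text
time: 11.6
position: [0.5672, 0.2571, 0.1046]
tcp_rot: [-0.478, -0.48, -0.317, 0.664]
ft_force: [0.4, 0.3, -2.0]
width: 0.0147
time: 12.02
position: [0.5667, 0.2553, 0.0995]
tcp_rot: [-0.478, -0.48, -0.317, 0.664]
ft_force: [-0.2, 1.2, 0.0]
width: 0.0147
```

```bash
python3 -m inch '[{"rx":0,"ry":0,"rz":0,"x":-0.1,"y":-0.3,"z":-0.9,"grip":8},{"rx":0,"ry":0,"rz":0,"x":-0.2,"y":-0.7,"z":-1.9,"grip":8},{"rx":0,"ry":0,"rz":0,"x":-0.2,"y":-0.7,"z":-1.9,"grip":8},{"rx":0,"ry":0,"rz":0,"x":-0.2,"y":-0.7,"z":-1.9,"grip":8},{"rx":0,"ry":0,"rz":0,"x":-0.2,"y":-0.7,"z":-1.9,"grip":8}]' 70
python3 -m inch '[{"rx":0,"ry":0,"rz":0,"x":-0.1,"y":-0.3,"z":-0.9,"grip":8},{"rx":0,"ry":0,"rz":0,"x":-0.2,"y":-0.7,"z":-1.9,"grip":8},{"rx":0,"ry":0,"rz":0,"x":-0.2,"y":-0.7,"z":-1.9,"grip":8},{"rx":0,"ry":0,"rz":0,"x":-0.2,"y":-0.7,"z":-1.9,"grip":8},{"rx":0,"ry":0,"rz":0,"x":-0.2,"y":-0.7,"z":-1.9,"grip":8}]' 70
python3 - <<'E'
from h import *
n=np.array([.0845,.3314,.9397])
for i in range(3): grab('wrist'); s=get_state(); print(s['position'],s['ft_force'].round(2),s['ft_force']@n,(np.array([.57026,.27066,.14256])-s['position'])@n)
grab('scene'); grab('top'); c=[]
mk=np.array([.560,.231,.0313])
for nm in('scene','top'):
    im=load(nm)[0]; m=camera_model(nm)
    q=np.array(m['R'])@mk+m['t']; u=int(q[0]/q[2]*m['fx']+m['cx']);v=int(q[1]/q[2]*m['fy']+m['cy'])
    c.append(cv2.resize(im[v-40:v+20,u-40:u+40],(400,300),interpolation=2))
iw=load('wrist')[0]
o=np.vstack([np.hstack(c),np.hstack([cv2.resize(iw,(400,300)),cv2.resize(iw[190:310,240:400],(400,300),interpolation=2)])])
cv2.imwrite('pics/press.png',o[...,::-1])
E
```

```text
time: 12.43
position: [0.5664, 0.2544, 0.0973]
tcp_rot: [-0.478, -0.479, -0.317, 0.664]
ft_force: [2.3, 2.0, 1.2]
width: 0.0144
time: 12.85
position: [0.5661, 0.2537, 0.0953]
tcp_rot: [-0.478, -0.479, -0.317, 0.664]
ft_force: [1.4, 2.5, 1.7]
width: 0.0147
[0.56608603 0.2536763  0.09530142] [1.74 2.09 1.7 ] 2.4339414017742507 0.05038998732686617
[0.56611593 0.25366789 0.09530954] [1.47 2.55 2.15] 2.988818009594988 0.050382621671287355
[0.56609108 0.25364379 0.0952735 ] [3.05 2.38 2.26] 3.16619589031567 0.05042656789342728
```

View pics/press.png

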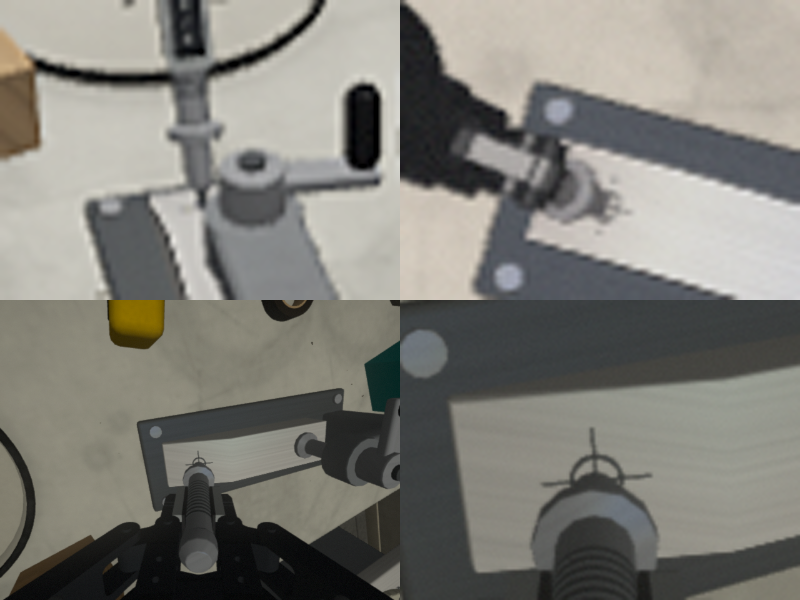

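Run:
```python
from h import *
_,_,p,q=load('wrist'); Rt=Ro.from_quat(np.roll(q,-1)).as_matrix(); m=camera_model('wrist'); T=np.array(m['tool_from_camera'])
X=p+Rt@np.array([.0694,-.0005,.0013]); c=T[:3,:3].T@(Rt.T@(X-p)-T[:3,3]); print(X,c[0]/c[2]*m['fx']+m['cx'],c[1]/c[2]*m['fy']+m['cy'],'mm/px',1000*c[2]/m['fx'])
n=np.array([.0845,.3314,.9397]); print(np.degrees(np.arccos(-Rt[:,0]@n)))
im,P=cloud('top'); Q=P[225:312,290:370].reshape(-1,3); k=Q[(Q[:,2]>.158)&(Q[:,2]<.17)]; k=k[np.hypot(k[:,0]-.572,k[:,1]-.104)<.03]; d=k.mean(0)[:2]-[.5298,.1197]; print('q',np.arctan2(-d@[.24,.971],d@[.971,-.24])+2*np.pi,len(k))
Q=P[225:312,225:310].reshape(-1,3)
s=get_state(); print(s['time'],s['ft_force'],s['qvel'].round(4))
```

```text
[0.55942656 0.22968838 0.03051343] 318.3122768637953 262.0933192100507 mm/px 0.6077750125244533
nan
q 6.39545166620245 48
13.1 [2.22665256 3.09013151 2.25604849] [ 0.0018  0.0016 -0.0009 -0.0018  0.      0.0012]<stdin>:4: RuntimeWarning: invalid value encountered in arccos
```

```bash
python3 -c "
from bench import *
print(close_job())"
```

```text
the job is handed in; nothing more can be done
None
```

I tightened the clamp, took the punch out of its wooden stand, set its point on the mark square to the slope, and handed the job in while still pressing lightly. It took about 13 s of the 58 s. `close_job` gave no verdict, so the figures below are my own last checks.

- **Clamp:** I led the crank round to about 6.7 rad, where the knob pushed back with about 12 N. When I released it, it sprang back and has since stayed at about 6.39 rad, 0.11 past contact and short of the suggested 0.3. I estimate the crank's friction still holds about 45 N at the foot, but I could not measure that directly.
- **Punch position:** the point projects within 1 mm of the mark's centre. The punch was tilted about 0.1° from the slope's normal before contact. The same check while pressing gave no usable number (it came out as NaN), although the tool's orientation was almost unchanged.
- **Press:** going by position, the spring point is pushed in about 5.6 mm, which means about 4 N. The wrist force suggests about 4.5 N along the punch, or up to about 5.6 N with the sideways part. The two readings differ somewhat, but both are well inside the limits.
- **Everything else:** I saw no contact with the tape measure, pliers, tape roll or bolt, but I did not re-measure their positions at the end.

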